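# Dip the water tank and show the gauge

### The arm

A 6-joint arm with a two-finger parallel gripper is mounted at the origin on a cart in front of the work surface, level with it; the furniture and walls round the work are solid. World frame = base frame: x ahead of the robot, y to its left, z up, the work surface at z = 0. Lengths are in m, angles in rad, forces in N, time in s.
With the tool pointing down it reaches from about 0.35 to 0.975 m from the base axis. Payload 4.9 kg.
Tool frame: the origin (TCP) lies at the very end of the fingers, on their centre line; the grasp point (between the pads) lies 19 mm behind it (robot.tcp_to_grasp is the distance from the TCP to the grasp point, in m); z points along the fingers, y is the line along which they close (so a half turn about z gives the same grasp; the last joint's range is limited). The gripper opens to 85 mm and grips with 20 to 120 N. Pads are 22 mm wide; open, the fingers measure 114 mm over their backs; the gripper's body (76 mm by 85 mm) begins 54 mm behind the grasp point. The pads swing forward as they close: fully open they stand 13 mm farther back than shut.
Start: joints at [1.075, 0.053, 1.613, -0, 1.476, -0.119], TCP at [0.23, 0.581, 0.206] pointing down, gripper open.
Joint ranges: [-3.01, 3.01], [-1.01, 2.22], [0.06, 2.58], [-1.02, 4.17], [0.09, 2.62], [-3.14, 3.14]. Speed limits (rad/s): [2.57, 2.57, 3.14, 3.14, 3.14, 3.14].

### API

Orientations are given as a unit quaternion [x, y, z, w].
In Python, from bench import robot gives the robot as it stands.
- The arm moves only by the tool move_arm, never from a script. Its arguments are lists of equal length, an entry for each row: "offset": the shift along the world's x, y, z in units of 200 mm (1.0 is 200 mm), a list of three; "rotation": the turn, a rotation vector about the world's x, y, z in units of pi rad (1.0 is pi rad), a list of three; "fingers": the gripper's target within -1 to 1 (shut at 1, half-way at 0, fully open at -1). In form: {"offset": [[dx, dy, dz], ...], "rotation": [[rx, ry, rz], ...], "fingers": [fingers, ...]}. A call has 1 to 8 rows; each row is the pose to reach, as a shift and turn from the pose commanded when the call began, turning the shorter way round; what a row does not reach only later rows make up. A row lasts 1/12 s, in which the tool goes at most 41.7 mm and 7.16 degrees, less where a joint would pass 70% of its speed; a pose out of reach is approached as far as the arm can. A call with a number of a shift or a turn outside -1 to 1 is refused whole. A call with a gripper value outside its range is refused whole. The fingers move at their own pace and stop on an object; "grip_force" is the grip in N (left out, the last holds). Time passes only in rows, so rows that repeat a pose let the fingers close. It gives the time, the measured TCP pose, the force, the opening and the grip force at its end, in the units of the state.
- robot.observe(): the state, without advancing time (a new reading comes with each control period).
- robot.camera(name): name is "scene" or "top" or "wrist"; returns the picture (480x640x3 uint8, blue, green, red); there is no depth.
- robot.get_calibration(name): a dict with "camera_matrix" (3x3 intrinsics, pixels), "dist" ([k1, k2, p1, p2, k3] as OpenCV has them; the pictures are not rectified), "T" (4x4, takes a point from camera to world coordinates). Camera axes: x right, y down, z forward; pixel columns grow to the right and rows downward; lengths in m; the calibration is good to about 2 mm. A picture is of the moment at which its call begins: read the wrist's pose just before it. get_calibration takes no time and is no camera call; for the wrist camera it gives the pose at the moment of the call.
- robot.hand_in(): hands the job in; it is judged then, once.
The state is a dict: "clock": time; "joint_pos": joint angles; "qvel": joint speeds; "joint_torque": joint torques, N m; "position": TCP position; "tool_rot": TCP orientation; "force": force on the tool from outside, world axes, zero at the start; "wrist_torque": the same for the moment, N m; "gripper_width": opening from 0.0 (shut) to 1.0 (fully open); "grip_force": force on a finger pad.
Only numpy, scipy, OpenCV 4.12 (cv2) and the standard library are available. Lean on these libraries where they do the work, as an engineer would, in place of code of your own. Each camera call takes 0.05 s, during which the arm holds its last target. There are 200 camera calls.

### The job

Gauge the steel water tank: take the dip gauge from its wooden cradle, slide it down the slanting dip tube until its collar stops against the tube's mouth, then draw it right out again. Present it for reading: hold it level, scale side up, with its tip about 12 cm above the middle of the white tile, the gauge touching nothing but the gripper. Finish while still holding it there, steady, and leave the jars, coffee pods and mug where they stand.

Things in the scene. Friction and masses are not known exactly. Their poses are not given: they have to be found in the camera images.
- dip_gauge: Loose dip gauge, about 0.12 kg, 258 mm long. Origin on its axis at the front face of the brass collar (36 mm diameter, 6 mm thick); x runs along the axis to the tip, z out of the white scale (up in the cradle). Ahead: round steel rod, 8 mm diameter, 130 mm long, white ticked scale on its +z side. Behind: black handle from x = -100 to -14 mm, square 10 mm tang to -128 mm.
- gauge_grip (a point): Middle of the black handle, on the gauge's axis, 60 mm behind the collar face. The handle is 18 mm wide (gauge's y) and 22 mm high (z): grip it across y. Axes as the gauge's.
- gauge_tip (a point): Tip of the gauge's rod, on its axis, 130 mm ahead of the collar face.
- dip_tube: Slanting steel dip tube fixed in the tank. Origin at the centre of its open mouth; x runs down the bore, 35 degrees below level; y is level. The gauge's frame coincides with it when the gauge is fully in, scale up. Rim 38 mm outside; funnel 30 mm wide at the mouth, narrowing within 18 mm to a 15 mm bore, open below for at least 140 mm. A brass nut, 40 mm diameter, rings it 40 to 50 mm down.
- water_tank: Fixed steel water tank, 160 mm (x) by 150 mm (y), 160 mm high, black filler cap on top to 185 mm, small drain tap 25 mm out of the +y face. Origin at the centre of its underside on the worktop. The dip tube sticks out of the -x face; its mouth centre is at (-125, 0, 165) mm, 45 mm clear of that face.
- cradle: Fixed wooden cradle, base 185 x 70 x 10 mm, origin under its centre. Posts 10 mm thick, 36 mm wide, 88 mm high at x = +70 and -78 mm, slotted from above (12, 13 mm), carry the gauge's rod and tang: gauge axis level, 80 mm above the worktop, along the cradle's x, tip to +x, collar face at x = +30 mm. The handle is free between the posts; lift the gauge straight up.
- reading_tile: Fixed white tile with a blue border, 100 x 100 mm and 5 mm thick, lying on the worktop. Origin at the centre of its underside. Behind the work, from about 0.62 m ahead of the robot, wall cabinets hang 0.45 m above the worktop: keep the arm clear of them.
- herb_jar_1: Bystander: small glass jar with a light wooden lid and red contents, 47 mm wide, 87 mm high; origin under its centre.
- herb_jar_2: Bystander: small glass jar with a light wooden lid and green contents, 47 mm wide, 87 mm high; origin under its centre.
- herb_jar_3: Bystander: small glass jar with a grey lid and yellow contents, 47 mm wide, 87 mm high; origin under its centre.
- coffee_pod_6: Bystander: loose coffee pod with a red-brown top, 51 mm wide, 45 mm high; origin under its centre.
- coffee_pod_7: Bystander: loose white coffee pod standing upside down, 51 mm wide, 44 mm high; origin under its centre.
- mug_1: Bystander: light blue mug, 96 mm high, 85 mm wide and 117 mm over its handle; origin at the centre of its extent, underneath.

How it is judged:
On the way, in this order (a step that is already met when the one before it is completed fails the run):
1. the gauge is fully in the dip tube: its collar is stopped against the tube's mouth (x of dip_gauge in the frame of dip_tube above -0.004 m and y of dip_gauge in the frame of dip_tube between -0.007 and 0.007 m and z of dip_gauge in the frame of dip_tube between -0.007 and 0.007 m and angle between the x axis of dip_gauge and the x axis of dip_tube, either way round below 0.12 rad and contact force between the fingers and dip_gauge above 1 N), for 0.2 s.
2. the gauge is drawn right out of the dip tube (x of gauge_tip in the frame of dip_tube below -0.005 m and contact force between the fingers and dip_gauge above 1 N), for 0.1 s.
At the end, for the whole second after the job is handed in: The fingers hold the gauge still (under 30 mm/s), its axis level within 10 degrees and its scale up within 17 degrees, the tip 75 to 175 mm above the worktop and within 30 mm sideways of the tile's centre, and the gauge touches neither tile, tank nor cradle (horizontal distance between gauge_tip and reading_tile below 0.03 m and height (world z) of gauge_tip between 0.075 and 0.175 m and angle between dip_gauge's own x axis and vertical between 1.3908 and 1.7508 rad and angle between dip_gauge's own z axis and vertical below 0.3 rad and contact force between the fingers and dip_gauge above 1 N and contact force between dip_gauge and reading_tile below 0.1 N and contact force between dip_gauge and water_tank below 0.1 N and contact force between dip_gauge and cradle below 0.1 N and linear speed of dip_gauge below 0.03 m/s and angular speed of dip_gauge below 0.2 rad/s); the arm keeps its last pose, push and grip.
It fails at once if a herb jar, coffee pod or the mug is shoved more than 30 mm (distance of any of herb_jar_1, herb_jar_2, herb_jar_3, coffee_pod_6, coffee_pod_7, mug_1 from where it was at the start of the episode above 0.03 m).
It also fails if it takes over 54 s, if anything falls off the work surface, if the arm or the gripper's body presses on something with over 40 N, if the wrist force passes 120 N, or if a joint passes its speed limit or range.

## Working session

There is one attempt and no reset: what is moved stays moved. The work goes in short steps, Python scripts to look and compute and a tool call to move; the robot and the scene stay as the last step left them, time stands still between calls to the robot, and variables do not carry over. Pictures are saved under pics/ and viewed, at most 10 in all, crops included, and the job is handed in when it is done.

Besides the shell and the picture viewer there is one more tool, called after "Call:" by a JSON object that holds its "name" and its "arguments". move_arm: Moves the arm, as the interface text tells. Shifts and turns lie within -1 to 1; 1 stands for 200 mm of shift or pi rad of turn. Its arguments: {"type":"object","properties":{"offset":{"type":"array","items":{"type":"array","items":{"type":"number","minimum":-1,"maximum":1}}},"rotation":{"type":"array","items":{"type":"array","items":{"type":"number","minimum":-1,"maximum":1}}},"fingers":{"type":"array","items":{"type":"number"}},"grip_force":{"type":"number"}},"required":["offset","rotation","fingers"]}

```bash
mkdir -p pics; ls; cat > h.py <<'E'
from bench import robot
import cv2, numpy as np
def snap(n,f):
    c=robot.get_calibration(n); im=robot.camera(n); cv2.imwrite('pics/'+f,im); np.savez('pics/'+f+'.npz',K=c['camera_matrix'],d=c['dist'],T=c['T']); return im
def load(f):
    z=np.load('pics/'+f+'.npz'); return z['K'],z['d'],z['T']
def ray(f,p):
    K,d,T=load(f); u=cv2.undistortPoints(np.array([[p]],float),np.array(K),np.array(d))[0,0]
    return T[:3,3],T[:3,:3]@np.array([u[0],u[1],1])
def onz(f,p,z):
    o,r=ray(f,p); return o+r*(z-o[2])/r[2]
def proj(f,P):
    K,d,T=load(f); Ti=np.linalg.inv(T); P=np.atleast_2d(np.array(P,float))
    return cv2.projectPoints(P@Ti[:3,:3].T+Ti[:3,3],np.zeros(3),np.zeros(3),np.array(K),np.array(d))[0][:,0]
E
python3 - <<'E'
from h import *
for n in('scene','top'): snap(n,n+'0.png'); print(load(n+'0.png')[2].round(3))
print(robot.observe())
E
```

```text
pics
[[ 0.435 -0.499  0.75  -0.297]
 [-0.9   -0.238  0.364 -0.496]
 [-0.003 -0.834 -0.552  0.741]
 [ 0.     0.     0.     1.   ]]
[[ 0.005 -0.992  0.128  0.363]
 [-1.    -0.006 -0.008 -0.05 ]
 [ 0.009 -0.128 -0.992  1.516]
 [ 0.     0.     0.     1.   ]]
{'clock': 0.1, 'joint_pos': array([ 1.07500731e+00,  5.33030742e-02,  1.61418349e+00,  6.48596083e-06,
        1.47598683e+00, -1.19001587e-01]), 'qvel': array([ 0.00131763, -0.00283941, -0.00172126,  0.00071158, -0.0011478 ,
       -0.00184389]), 'joint_torque': array([-3.68760766e-04, -3.94899166e+01, -3.71365678e+01, -1.69870127e-04,
        3.99703276e-03, -2.28409658e-05]), 'position': array([0.22966179, 0.58060969, 0.2047624 ]), 'tool_rot': array([ 1.87281496e-01,  9.82305837e-01, -8.95312587e-04, -2.87610966e-04]), 'force': array([0.47238869, 0.31796622, 0.46065433]), 'wrist_torque': array([-0.05297496, -0.00814094, -0.03775324]), 'grip_force': 0.0, 'gripper_width': 0.9959444700643436}
```

View pics/scene0.png

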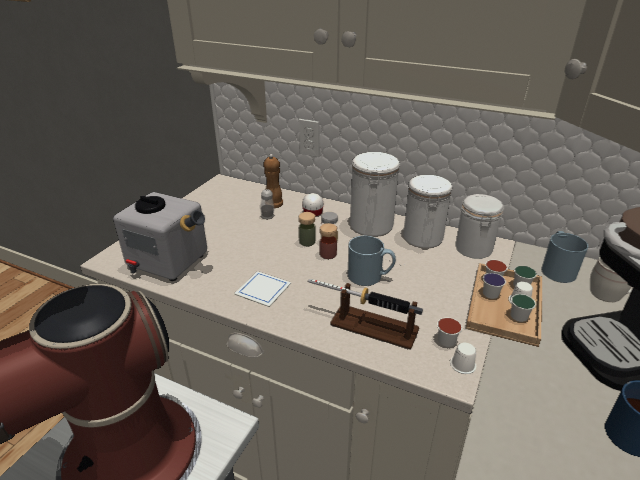

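View pics/top0.png

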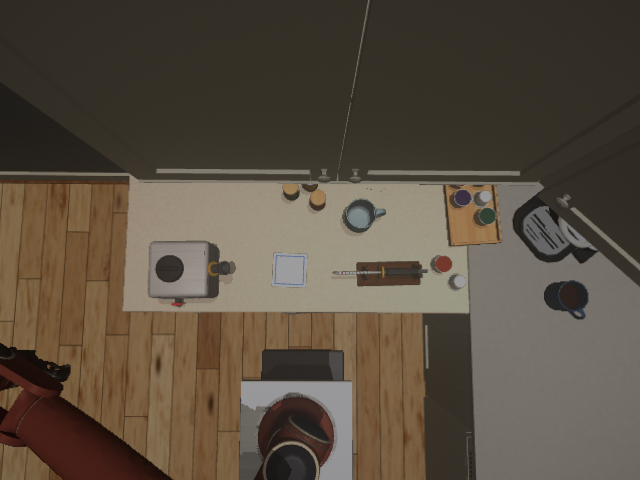

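Scene: tank at left, (165,235), with the tube mouth near (197,217); tile at (263,288); cradle with the gauge at (375,310), tip toward the tank. Top: tank (183,270), tube (225,268), tile (290,270), cradle (389,273).

```bash
python3 - <<'E'
from h import *
a=cv2.imread('pics/top0.png');b=cv2.imread('pics/scene0.png')
r=lambda im,x,y,w,h,W,H:cv2.resize(im[y:y+h,x:x+w],(W,H),interpolation=cv2.INTER_CUBIC)
t=np.hstack([r(a,140,230,100,75,400,300),r(a,330,250,100,75,400,300)])
u=np.hstack([r(b,110,190,100,75,400,300),r(b,305,270,120,90,400,300)])
cv2.imwrite('pics/c1.png',cv2.convertScaleAbs(np.vstack([t,u]),alpha=1.3,beta=10))
for n,p in [('tile',(290,270)),]:
    print(onz('top0.png',p,.005))
for p in [(263,288)]: print(onz('scene0.png',p,.005))
E
```

```text
[0.46751002 0.0209939  0.005     ]
[0.46470628 0.02240547 0.005     ]
```

View pics/c1.png

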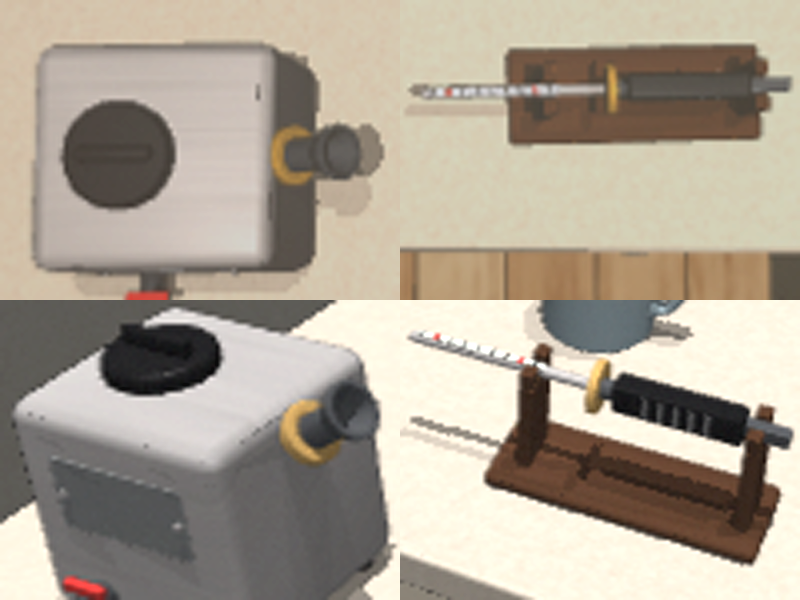

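Composite: the gauge rod tip, collar and tang end are distinct in both views, and so are the tank cap, nut and tube mouth. I'll fit planar poses to these points.

```bash
python3 - <<'E'
from h import *
from scipy.optimize import least_squares
def fit(obs,x0,nz=False):
    def res(v,full=False):
        c,s=np.cos(v[2]),np.sin(v[2]); R=np.array([[c,-s,0],[s,c,0],[0,0,1]]); r=[]
        for f,P,p in obs: r+=list((proj(f,R@np.array(P)+[v[0],v[1],0])[0]-p))
        return np.array(r)
    s=least_squares(res,x0,x_scale=.01,loss='soft_l1'); print(s.x.round(4),res(s.x).round(1)); return s.x
T,S='top0.png','scene0.png'
t=fit([(T,(0,0,.18),(169.5,268.5)),(T,(-.125,0,.165),(225.5,267.5)),(T,(-.088,0,.139),(213,268.7)),
 (S,(-.125,0,.165),(199.5,218)),(S,(-.088,0,.139),(185,223))],[.47,.4,1.57])
g=fit([(T,(.13,0,.08),(332.5,272.3)),(T,(-.003,0,.08),(383.3,272)),(T,(-.128,0,.08),(428,271)),
 (S,(.13,0,.08),(307.7,280.2)),(S,(-.003,0,.08),(364,295.6)),(S,(-.128,0,.08),(422.4,310.7))],[.47,-.2,1.57])
def w(v,P):
    c,s=np.cos(v[2]),np.sin(v[2]);return np.array([v[0]+c*P[0]-s*P[1],v[1]+s*P[0]+c*P[1]]).round(4)
print('mouth',w(t,(-.125,0)),'grip',w(g,(-.06,0)),'dirs deg',np.degrees([t[2],g[2]]))
E
```

```text
[0.4574 0.3095 1.6035] [ 5.7  0.1 -0.8  0.2 -0.6  0.1 -0.8 -1.   2.5  0.2]
[ 0.4587 -0.2356  1.6002] [ 1.6  0.7 -1.5 -0.2 -1.5 -0.2  0.2 -0.3  0.5 -0.2  0.   0.7]
mouth [0.4614 0.1846] grip [ 0.4604 -0.2955] dirs deg [91.87281903 91.68661699]
```

Fit residuals are about 1 px (the cap isn't on the tank's centre, so I ignore it). Setting out over the tank's front edge, with a stop near the tube for a wrist look.

Call:
{"name": "move_arm", "arguments": {"offset": [[0,0,0.2],[0,0,0.4],[0.05,-0.2,0.6],[0.1,-0.4,0.7],[0.15,-0.6,0.75],[0.2,-0.8,0.75],[0.25,-0.95,0.75],[0.3,-1,0.75]], "rotation": [[0,0,0],[0,0,-0.03],[0,0,-0.06],[0,0,-0.1],[0,0,-0.13],[0,0,-0.17],[0,0,-0.2],[0,0,-0.22]], "fingers": [-1,-1,-1,-1,-1,-1,-1,-1]}}

```text
clock: 0.77
position: [0.2901, 0.3782, 0.3571]
tool_rot: [0.511, 0.859, 0.001, 0.001]
force: [0.0, 0.3, 0.0]
gripper_width: 1.001
grip_force: 0.0
```

Call:
{"name": "move_arm", "arguments": {"offset": [[0.1,-0.2,0],[0.2,-0.4,0],[0.3,-0.6,0],[0.4,-0.8,0],[0.5,-1,0],[0.55,-1,0],[0.6,-1,0],[0.6,-1,0]], "rotation": [[0,0,-0.03],[0,0,-0.06],[0,0,-0.09],[0,0,-0.12],[0,0,-0.15],[0,0,-0.15],[0,0,-0.15],[0,0,-0.15]], "fingers": [-1,-1,-1,-1,-1,-1,-1,-1]}}

```text
clock: 1.43
position: [0.4109, 0.1805, 0.355]
tool_rot: [0.697, 0.717, -0.001, -0.001]
force: [-0.1, 0.0, -1.0]
gripper_width: 1.0
grip_force: 0.0
```

```bash
python3 - <<'E'
from h import *
print(robot.observe()['position'],robot.observe()['joint_pos'],robot.observe()['tool_rot'])
snap('wrist','w1.png');print(load('w1.png')[2].round(3))
E
```

```text
[0.41092967 0.18046069 0.35499644] [ 2.47467607e-01 -4.18938262e-01  1.78163495e+00  3.55723872e-04
  1.78034861e+00  2.18534114e-01] [ 6.96776969e-01  7.17287459e-01 -5.26994814e-04 -5.29242319e-04]
[[ 1.     0.03   0.007  0.409]
 [ 0.03  -0.953 -0.302  0.258]
 [-0.002  0.302 -0.953  0.523]
 [ 0.     0.     0.     1.   ]]
```

View pics/w1.png

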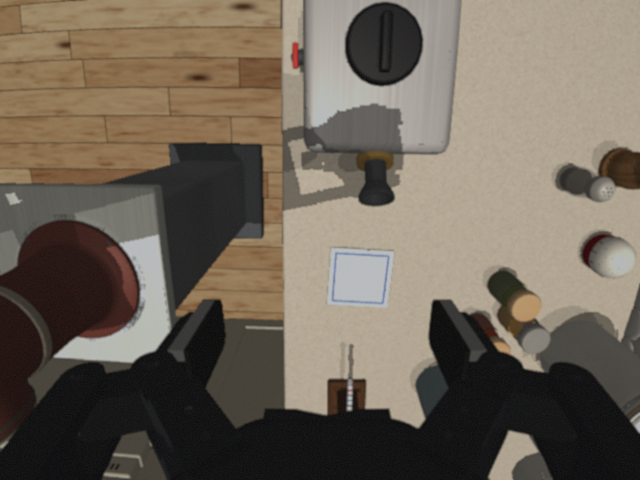

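Wrist view: tube flange at (376,196), nut centre (375,160), tank edge at row ~152, tile centre (360,277), gauge rod tip (350,346).

```bash
python3 - <<'E'
from h import *
f='w1.png'
for n,p,z in [('mouth',(376,196),.165),('nut',(375,160),.139),('tankL',(308,150),.16),('tankR',(450,152),.16),('tankL2',(305,20),.16),('tankR2',(460,20),.16),('tile',(360,277),.005),('tip',(350.5,346),.08),('rod',(350,405),.084)]: print(n,onz(f,p,z).round(4))
print(proj(f,[[.4614,.1846,.165],[.459,.2215,.139]]))
im=cv2.imread('pics/w1.png'); cv2.imwrite('pics/c2.png',cv2.convertScaleAbs(cv2.resize(im[130:220,310:450],(800,514),interpolation=cv2.INTER_CUBIC),alpha=2,beta=20))
E
```

```text
mouth [0.4612 0.1881 0.165 ]
nut [0.4612 0.2218 0.139 ]
tankL [0.3909 0.2315 0.16  ]
tankR [0.5336 0.2346 0.16  ]
tankL2 [0.386  0.3498 0.16  ]
tankR2 [0.5294 0.3561 0.16  ]
tile [0.4683 0.0263 0.005 ]
tip [ 0.4527 -0.0504  0.08  ]
rod [ 0.4574 -0.1561  0.084 ]
[[375.99746228 199.3637319 ]
 [372.94810024 160.2421868 ]]
```

View pics/c2.png

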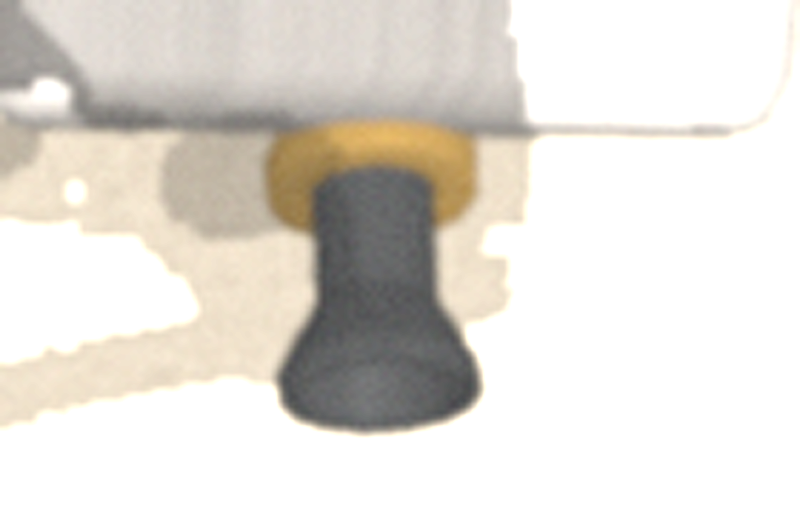

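Mouth confirmed at (0.461, 0.185, 0.165), tube yaw about 91.8°. The rod tip's y disagrees with the first fit, so I'll go above the cradle and look from close by.

Call:
{"name": "move_arm", "arguments": {"offset": [[0.02,-0.2,0],[0.04,-0.4,0],[0.06,-0.6,0],[0.08,-0.8,0],[0.1,-1,-0.05],[0.15,-1,-0.2],[0.2,-1,-0.3],[0.2,-1,-0.4]], "rotation": [[0,0,0],[0,0,0],[0,0,0],[0,0,0],[0,0,0],[0,0,0],[0,0,0],[0,0,0]], "fingers": [-1,-1,-1,-1,-1,-1,-1,-1]}}

```text
clock: 2.15
position: [0.4504, -0.0181, 0.2743]
tool_rot: [0.696, 0.718, 0.0, -0.001]
force: [-0.3, -0.5, -0.3]
gripper_width: 1.002
grip_force: 0.0
```

Call:
{"name": "move_arm", "arguments": {"offset": [[0,-0.2,0],[0,-0.4,0],[0,-0.6,0],[0,-0.8,0],[0,-1,0],[0.05,-1,0],[0.05,-1,0],[0.05,-1,0]], "rotation": [[0,0,0],[0,0,0],[0,0,0],[0,0,0],[0,0,0],[0,0,0],[0,0,0],[0,0,0]], "fingers": [-1,-1,-1,-1,-1,-1,-1,-1]}}

```text
clock: 2.82
position: [0.4604, -0.2172, 0.2756]
tool_rot: [0.695, 0.719, 0.0, -0.001]
force: [0.4, 0.4, 0.4]
gripper_width: 0.997
grip_force: 0.0
```

```bash
python3 - <<'E'
from h import *
print(robot.observe()['position'],robot.observe()['joint_pos'],robot.observe()['tool_rot'])
snap('wrist','w2.png');print(load('w2.png')[2].round(3))
E
```

```text
[ 0.46041608 -0.21718443  0.27555769] [-5.87394981e-01 -2.59318385e-01  1.78759091e+00  5.86117481e-04
  1.61486764e+00 -6.21239463e-01] [ 6.95030921e-01  7.18979370e-01  1.48649288e-04 -8.13831274e-04]
[[ 0.999  0.034  0.009  0.458]
 [ 0.035 -0.953 -0.3   -0.14 ]
 [-0.001  0.3   -0.954  0.444]
 [ 0.     0.     0.     1.   ]]
```

View pics/w2.png

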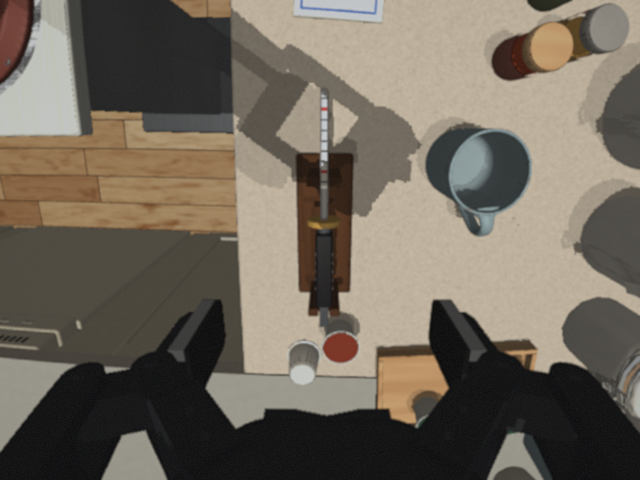

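Gauge in the wrist view: tip (324,90), collar (323,224), tang end (324,326), base corners from (298,154) to (350,291).

```bash
python3 - <<'E'
from h import *
f='w2.png'
for n,p,z in [('tip',(324,90),.08),('collar',(323,224),.09),('tang',(324,326),.085),('hf',(323,233),.091),('hb',(324,307),.091),('b',(298,154),.01),('b',(352,154),.01),('b',(299,291),.01),('b',(350,292),.01)]: print(n,onz(f,p,z).round(4))
K,d,T=load(f);print(K,d)
f='w1.png';print(proj(f,[[.4549,-.1057,.08]]))
E
```

```text
tip [ 0.4543 -0.1088  0.08  ]
collar [ 0.4577 -0.2394  0.09  ]
tang [ 0.4627 -0.3627  0.085 ]
hf [ 0.458  -0.2488  0.091 ]
hb [ 0.4618 -0.3347  0.091 ]
b [ 0.4248 -0.1761  0.01  ]
b [ 0.4893 -0.1738  0.01  ]
b [ 0.4282 -0.3565  0.01  ]
b [ 0.4968 -0.3555  0.01  ]
[[356.75928919   0.         326.61852411]
 [  0.         356.75928919 235.31071933]
 [  0.           0.           1.        ]] [-0.07352297  0.          0.          0.          0.        ]
[[350.01962162 376.9382007 ]]
```

Gauge consistent (length 254 mm): grip at (0.460, -0.296, 0.080), yaw 91.9°, and the tool is already aligned. Descending.

Call:
{"name": "move_arm", "arguments": {"offset": [[0,-0.2,0],[0,-0.395,0],[0,-0.395,-0.2],[0,-0.395,-0.4],[0,-0.395,-0.6],[0,-0.395,-0.75],[0,-0.395,-0.8],[0,-0.395,-0.8]], "rotation": [[0,0,0],[0,0,0],[0,0,0],[0,0,0],[0,0,0],[0,0,0],[0,0,0],[0,0,0]], "fingers": [-1,-1,-1,-1,-1,-1,-1,-1]}}

```text
clock: 3.53
position: [0.4586, -0.2946, 0.1126]
tool_rot: [0.695, 0.719, -0.0, -0.003]
force: [0.7, -0.1, -1.0]
gripper_width: 0.995
grip_force: 0.0
```

Call:
{"name": "move_arm", "arguments": {"offset": [[0,0,-0.1],[0,0,-0.2],[0,0,-0.27],[0,0,-0.27],[0,0,-0.27],[0,0,-0.27],[0,0,-0.27],[0,0,-0.27]], "rotation": [[0,0,0],[0,0,0],[0,0,0],[0,0,0],[0,0,0],[0,0,0],[0,0,0],[0,0,0]], "fingers": [-1,-1,-1,-1,0.2,0.6,1,1], "grip_force": 70}}

```text
clock: 4.2
position: [0.4611, -0.2986, 0.064]
tool_rot: [0.696, 0.718, 0.0, 0.002]
force: [0.8, 0.4, 0.5]
gripper_width: 0.454
grip_force: 0.0
```

Call:
{"name": "move_arm", "arguments": {"offset": [[0,0,0],[0,0,0],[0,0,0],[0,0,0],[0,0,0],[0,0,0]], "rotation": [[0,0,0],[0,0,0],[0,0,0],[0,0,0],[0,0,0],[0,0,0]], "fingers": [1,1,1,1,1,1]}}

```text
clock: 4.7
position: [0.4604, -0.2983, 0.0631]
tool_rot: [0.696, 0.718, -0.0, 0.001]
force: [-2.6, 0.9, 5.6]
gripper_width: 0.167
grip_force: 68.5
```

Gripped at 68 N. Lifting straight up, then a check look.

Call:
{"name": "move_arm", "arguments": {"offset": [[0,0,0.05],[0,0,0.1],[0,0,0.2],[0,0,0.35],[0,0,0.5],[0,0,0.7],[0,0,0.9],[0,0,0.9]], "rotation": [[0,0,0],[0,0,0],[0,0,0],[0,0,0],[0,0,0],[0,0,0],[0,0,0],[0,0,0]], "fingers": [1,1,1,1,1,1,1,1]}}

```text
clock: 5.37
position: [0.4633, -0.3007, 0.2533]
tool_rot: [0.696, 0.718, 0.001, 0.008]
force: [1.1, -1.0, 0.4]
gripper_width: 0.171
grip_force: 68.6
```

Call:
{"name": "move_arm", "arguments": {"offset": [[0,0.1,0.02],[0,0.3,0.05],[0,0.5,0.08],[0,0.7,0.1],[0,0.8,0.1],[0,0.9,0.1],[0,0.9,0.1],[0,0.9,0.1]], "rotation": [[-0.03,-0.001,0],[-0.06,-0.002,0],[-0.09,-0.003,0],[-0.12,-0.004,0],[-0.15,-0.005,0],[-0.18,-0.006,0],[-0.194,-0.006,0],[-0.194,-0.006,0]], "fingers": [1,1,1,1,1,1,1,1]}}

```text
clock: 6.03
position: [0.4595, -0.1149, 0.2601]
tool_rot: [0.662, 0.687, -0.209, 0.215]
force: [0.0, 0.1, -1.6]
gripper_width: 0.162
grip_force: 68.7
```

```bash
python3 - <<'E'
from h import *
o=robot.observe();print(o['position'],o['joint_pos'],o['tool_rot'],o['gripper_width'],o['grip_force'])
snap('wrist','w3.png');print(load('w3.png')[2].round(3))
E
```

```text
[ 0.45945591 -0.11485283  0.26008961] [-0.03245062 -0.36649827  1.98708117 -0.60980138  1.4926951  -0.03038562] [ 0.66157086  0.68730671 -0.20914443  0.21492345] 0.16238510929963013 68.70521977543831
[[ 0.999  0.026  0.028  0.454]
 [ 0.038 -0.609 -0.792  0.045]
 [-0.004  0.793 -0.609  0.354]
 [ 0.     0.     0.     1.   ]]
```

View pics/w3.png

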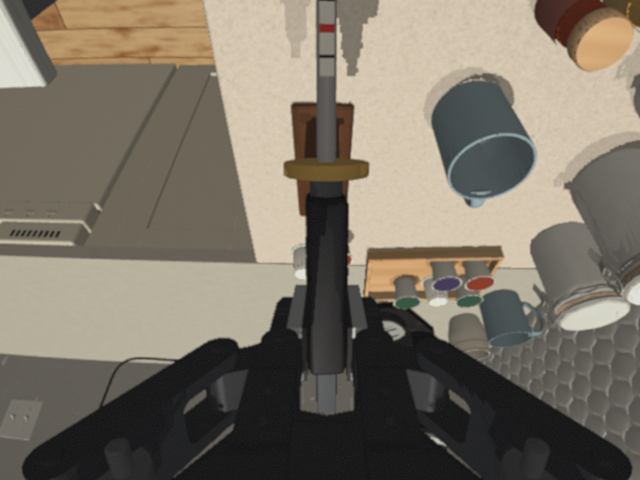

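The gauge is held straight: collar centre (326.5,170), 284–369 wide, rod at (326,20), handle end about (326,372). Comparing with the predicted pose in hand.

```bash
cat >> h.py <<'E'
from scipy.spatial.transform import Rotation as Rr
TG=np.array([-.0623,0,-.0169])   # TCP in gauge frame
RG=np.array([[0,1,0],[1,0,0],[0,0,-1.]])  # tool axes (cols) in gauge frame: guess
E
python3 - <<'E'
from h import *
from scipy.optimize import least_squares
o=robot.observe();Rt=Rr.from_quat([0.66157086,0.68730671,-0.20914443,0.21492345]).as_matrix();p=np.array([0.45945591,-0.11485283,0.26008961])
print(Rt.round(3))
# gauge axes: x = tool +-x
gx=Rt[:,0]; gx=gx*np.sign(gx[1]); gz=-Rt[:,2]; gy=np.cross(gz,gx)
R0=np.c_[gx,gy,gz]
print('axes',R0.round(3).tolist())
L=np.array([[-.006,.018,0],[-.006,-.018,0],[0.,0,.018],[0.06,0,0.004],[-.100,0,.011],[-.014,0,.011]])
print(proj('w3.png',p+(L-TG)@R0.T).round(1))
E
```

```text
[[-0.032  0.999  0.019]
 [ 0.82   0.037 -0.572]
 [-0.572 -0.003 -0.82 ]]
axes [[-0.032, -0.999, -0.019], [0.82, -0.037, 0.572], [-0.572, 0.003, 0.82]]
[[282.9 174.4]
 [367.9 174.5]
 [325.3 164.9]
 [325.5  -2. ]
 [325.3 375.8]
 [325.3 198.2]]
```

Prediction matches to about 1.5 mm. Moving to the pre-insertion point, tip 20 mm before the mouth.

Call:
{"name": "move_arm", "arguments": {"offset": [[0.01,0.15,0.02],[0.02,0.3,0.05],[0.035,0.45,0.067],[0.037,0.55,0.067],[0.037,0.577,0.067],[0.037,0.577,0.067],[0.037,0.577,0.067],[0.037,0.577,0.067]], "rotation": [[0,0,0],[0,0,0],[0,0,0],[0,0,0],[0,0,0],[0,0,0],[0,0,0],[0,0,0]], "fingers": [1,1,1,1,1,1,1,1]}}

```text
clock: 6.75
position: [0.4673, -0.0039, 0.2754]
tool_rot: [0.665, 0.684, -0.209, 0.215]
force: [-0.6, -0.3, -2.3]
gripper_width: 0.163
grip_force: 68.8
```

```bash
python3 - <<'E'
from h import *
o=robot.observe();Rt=Rr.from_quat(o['tool_rot']).as_matrix();p=o['position']
snap('scene','s2.png');snap('top','t2.png');snap('wrist','w4.png');o2=robot.observe();print(o2['position'])
gx=Rt[:,0]; gz=-Rt[:,2]; gy=np.cross(gz,gx);R0=np.c_[gx,gy,gz];print(p,R0.round(3)[:,0])
TG=np.array([-.0635,0.0005,-.0169])
og=p-R0@TG; print('origin',og,'tip',og+.13*gx)
d=np.array([-.0257,.8188,-.5736]);M=np.array([.461,.185,.165])
e=M-(og+.13*gx); print('along',e@d,'lateral',e-(e@d)*d)
a=cv2.imread('pics/s2.png');b=cv2.imread('pics/t2.png')
print('pred tip scene',proj('s2.png',[og+.13*gx,og,M]).round(1).tolist(),'top',proj('t2.png',[og+.13*gx,og,M]).round(1).tolist())
w=cv2.imread('pics/w4.png')
r=lambda im,x,y,w,h,W,H:cv2.resize(im[y:y+h,x:x+w],(W,H),interpolation=cv2.INTER_CUBIC)
cv2.imwrite('pics/c3.png',cv2.convertScaleAbs(np.vstack([np.hstack([r(a,170,170,100,75,400,300),r(b,200,235,100,75,400,300)]),np.hstack([r(w,240,0,160,120,400,300),r(a,150,150,200,150,400,300)])]),alpha=1.3,beta=10))
E
```

```text
[ 0.46715729 -0.00352356  0.27527317]
[ 0.46729037 -0.0039082   0.27540768] [-0.024  0.819 -0.573]
origin [0.46598017 0.0578154  0.2529001 ] tip [0.46284329 0.16434472 0.17845775]
along 0.02467927936203464 lateral [-0.00120904  0.00044788  0.00069829]
pred tip scene [[205.3, 213.6], [241.7, 193.8], [198.4, 217.0]] top [[231.6, 266.9], [270.3, 263.6], [224.5, 267.9]]
```

View pics/c3.png

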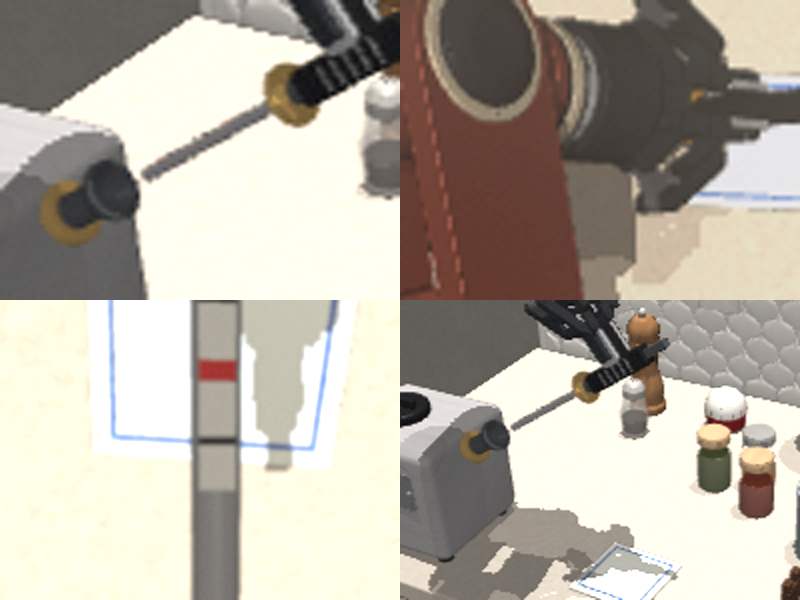

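Scene crop: tip at about (207,214), mouth centre about (199.5,217.5), and the rod's line meets the mouth within 1 px. Inserting in stages.

Call:
{"name": "move_arm", "arguments": {"offset": [[-0.009,0.084,-0.054],[-0.011,0.166,-0.111],[-0.014,0.25,-0.168],[-0.014,0.25,-0.168]], "rotation": [[0,0,0],[0,0,0],[0,0,0],[0,0,0]], "fingers": [1,1,1,1]}}

```text
clock: 7.23
position: [0.4634, 0.0486, 0.2388]
tool_rot: [0.663, 0.686, -0.21, 0.214]
force: [0.1, 0.4, -2.1]
gripper_width: 0.165
grip_force: 68.8
```

Call:
{"name": "move_arm", "arguments": {"offset": [[-0.001,0.041,-0.029],[-0.003,0.082,-0.057],[-0.005,0.164,-0.115],[-0.005,0.164,-0.115],[-0.005,0.164,-0.115]], "rotation": [[0,0,0],[0,0,0],[0,0,0],[0,0,0],[0,0,0]], "fingers": [1,1,1,1,1]}}

```text
clock: 7.65
position: [0.4634, 0.0804, 0.2183]
tool_rot: [0.663, 0.685, -0.21, 0.215]
force: [-0.6, 0.1, -0.3]
gripper_width: 0.165
grip_force: 68.8
```

Free so far; about 52 mm remaining.

Call:
{"name": "move_arm", "arguments": {"offset": [[-0.001,0.041,-0.029],[-0.003,0.082,-0.057],[-0.004,0.123,-0.086],[-0.005,0.164,-0.115],[-0.005,0.164,-0.115],[-0.005,0.164,-0.115]], "rotation": [[0,0,0],[0,0,0],[0,0,0],[0,0,0],[0,0,0],[0,0,0]], "fingers": [1,1,1,1,1,1]}}

```text
clock: 8.15
position: [0.4623, 0.1135, 0.1951]
tool_rot: [0.663, 0.685, -0.21, 0.215]
force: [0.8, -0.2, -1.4]
gripper_width: 0.171
grip_force: 68.8
```

Call:
{"name": "move_arm", "arguments": {"offset": [[-0.001,0.02,-0.014],[-0.001,0.033,-0.023],[-0.001,0.033,-0.023],[-0.001,0.033,-0.023]], "rotation": [[0,0,0],[0,0,0],[0,0,0],[0,0,0]], "fingers": [1,1,1,1]}}

```text
clock: 8.48
position: [0.4624, 0.1197, 0.1911]
tool_rot: [0.664, 0.685, -0.209, 0.215]
force: [-0.4, -0.9, -1.5]
gripper_width: 0.17
grip_force: 68.8
```

Nearly there; creeping on to the stop in 2–4 mm steps.

Call:
{"name": "move_arm", "arguments": {"offset": [[0,0.008,-0.006],[-0.001,0.016,-0.011],[-0.001,0.016,-0.011],[-0.001,0.016,-0.011]], "rotation": [[0,0,0],[0,0,0],[0,0,0],[0,0,0]], "fingers": [1,1,1,1]}}

```text
clock: 8.82
position: [0.4621, 0.1229, 0.1889]
tool_rot: [0.664, 0.685, -0.209, 0.215]
force: [-1.2, 0.1, -2.1]
gripper_width: 0.165
grip_force: 68.8
```

Call:
{"name": "move_arm", "arguments": {"offset": [[0,0.008,-0.006],[0,0.008,-0.006],[0,0.008,-0.006]], "rotation": [[0,0,0],[0,0,0],[0,0,0]], "fingers": [1,1,1]}}

```text
clock: 9.07
position: [0.4622, 0.1245, 0.1878]
tool_rot: [0.664, 0.685, -0.209, 0.216]
force: [0.4, -0.6, -0.3]
gripper_width: 0.17
grip_force: 68.8
```

Call:
{"name": "move_arm", "arguments": {"offset": [[0,0.008,-0.006],[0,0.008,-0.006],[0,0.008,-0.006]], "rotation": [[0,0,0],[0,0,0],[0,0,0]], "fingers": [1,1,1]}}

```text
clock: 9.32
position: [0.4622, 0.1247, 0.1878]
tool_rot: [0.664, 0.684, -0.211, 0.217]
force: [-1.6, -6.3, 2.5]
gripper_width: 0.165
grip_force: 68.9
```

Call:
{"name": "move_arm", "arguments": {"offset": [[0,0.008,-0.006],[0,0.008,-0.006],[0,0.008,-0.006]], "rotation": [[0,0,0],[0,0,0],[0,0,0]], "fingers": [1,1,1]}}

```text
clock: 9.57
position: [0.4622, 0.1247, 0.1879]
tool_rot: [0.664, 0.683, -0.212, 0.218]
force: [-3.2, -11.5, 6.7]
gripper_width: 0.164
grip_force: 68.9
```

Stopped with about 13 N along the bore at the expected position: the collar is seated. Holding briefly, then drawing out 165 mm.

Call:
{"name": "move_arm", "arguments": {"offset": [[0,0,0],[0,0,0],[0,0,0],[0,0,0]], "rotation": [[0,0,0],[0,0,0],[0,0,0],[0,0,0]], "fingers": [1,1,1,1]}}

```text
clock: 9.9
position: [0.4622, 0.1247, 0.1879]
tool_rot: [0.664, 0.683, -0.212, 0.218]
force: [-2.8, -11.4, 6.6]
gripper_width: 0.167
grip_force: 68.9
```

Call:
{"name": "move_arm", "arguments": {"offset": [[0.001,-0.04,0.028],[0.004,-0.123,0.086],[0.007,-0.225,0.158],[0.011,-0.328,0.229],[0.014,-0.43,0.301],[0.017,-0.532,0.373],[0.02,-0.635,0.445],[0.021,-0.675,0.473]], "rotation": [[0,0,0],[0,0,0],[0,0,0],[0,0,0],[0,0,0],[0,0,0],[0,0,0],[0,0,0]], "fingers": [1,1,1,1,1,1,1,1]}}

```text
clock: 10.57
position: [0.4669, -0.0089, 0.2825]
tool_rot: [0.665, 0.684, -0.208, 0.217]
force: [0.4, -0.2, -0.8]
gripper_width: 0.168
grip_force: 68.8
```

Call:
{"name": "move_arm", "arguments": {"offset": [[0,0,0],[0,0,0]], "rotation": [[0,0,0],[0,0,0]], "fingers": [1,1]}}

```text
clock: 10.73
position: [0.4662, -0.007, 0.2795]
tool_rot: [0.664, 0.685, -0.209, 0.215]
force: [0.8, 0.7, -2.0]
gripper_width: 0.165
grip_force: 68.8
```

```bash
python3 - <<'E'
from h import *
o=robot.observe();Rt=Rr.from_quat(o['tool_rot']).as_matrix();print(o['position'],o['force'])
im=snap('wrist','w5.png');s=snap('scene','s3.png')
cv2.imwrite('pics/c4.png',np.hstack([cv2.resize(im,(400,300)),cv2.resize(s[150:300,150:350],(400,300))]))
E
```

```text
[ 0.46623685 -0.00696562  0.27953954] [ 0.825418    0.67066835 -1.95586554]
```

View pics/c4.png

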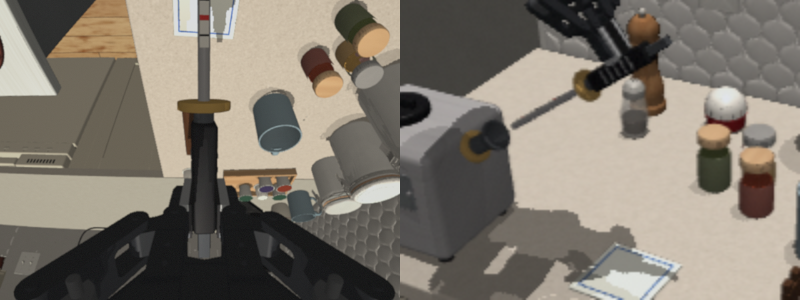

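The gauge is clear of the tube by about 30 mm and sits straight in the grip; nothing else has moved. Backing off, levelling, then lowering to present.

Call:
{"name": "move_arm", "arguments": {"offset": [[0.004,-0.12,0.05],[0.01,-0.28,0.05],[0.02,-0.45,0.05],[0.03,-0.6,0.05],[0.034,-0.75,0],[0.034,-0.815,-0.1],[0.034,-0.815,-0.2],[0.034,-0.815,-0.3]], "rotation": [[0,0,0],[0.03,0.001,0],[0.06,0.002,0],[0.09,0.003,0],[0.12,0.004,0],[0.15,0.005,0],[0.18,0.006,0],[0.194,0.006,0]], "fingers": [1,1,1,1,1,1,1,1]}}

```text
clock: 11.5
position: [0.4731, -0.1719, 0.2187]
tool_rot: [0.697, 0.717, 0.001, -0.001]
force: [0.3, -0.4, -1.5]
gripper_width: 0.168
grip_force: 68.7
```

Call:
{"name": "move_arm", "arguments": {"offset": [[0,0,-0.15],[0,0,-0.3],[0,0,-0.42],[0,0,-0.5],[0,0,-0.53],[0,0,-0.53],[0,0,-0.53],[0,0,-0.53]], "rotation": [[0,0,0],[0,0,0],[0,0,0],[0,0,0],[0,0,0],[0,0,0],[0,0,0],[0,0,0]], "fingers": [1,1,1,1,1,1,1,1]}}

```text
clock: 12.17
position: [0.4743, -0.1704, 0.1154]
tool_rot: [0.696, 0.718, 0.0, 0.001]
force: [0.8, -0.7, -1.5]
gripper_width: 0.164
grip_force: 68.7
```

Call:
{"name": "move_arm", "arguments": {"offset": [[0,0,0],[0,0,0],[0,0,0],[0,0,0]], "rotation": [[0,0,0],[0,0,0],[0,0,0],[0,0,0]], "fingers": [1,1,1,1]}}

```text
clock: 12.5
position: [0.4735, -0.1704, 0.1146]
tool_rot: [0.696, 0.718, 0.0, 0.001]
force: [0.6, 0.3, -1.3]
gripper_width: 0.165
grip_force: 68.7
```

```bash
python3 - <<'E'
from h import *
o=robot.observe();Rt=Rr.from_quat(o['tool_rot']).as_matrix();p=o['position']
gx=Rt[:,0]; gx=gx*np.sign(gx[1]);gz=-Rt[:,2]; gy=np.cross(gz,gx);R0=np.c_[gx,gy,gz]
print(p,'tip',p+R0@(np.array([.13,0,0])-[-.0635,0.0005,-.0169]),'gx',gx.round(3),'gz',gz.round(3),o['force'],o['grip_force'],abs(o['qvel']).max())
s=snap('scene','s4.png');w=snap('wrist','w6.png')
cv2.imwrite('pics/c5.png',np.hstack([cv2.resize(s[180:360,200:440],(400,300)),cv2.resize(w,(400,300))]))
E
```

```text
[ 0.47347726 -0.1704422   0.11458403] tip [0.46785215 0.0229864  0.13137229] gx [-0.032  1.    -0.001] gz [-0.001  0.001  1.   ] [ 0.62386347  0.3339001  -1.31472197] 68.74024026095867 0.004425247780631335
```

View pics/c5.png

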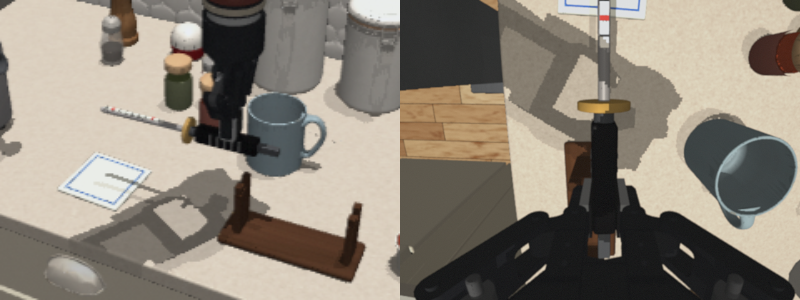

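The gauge is level, scale up, tip at (0.468, 0.023, 0.131) over the tile's centre, clear of the cradle and mug. Handing in.

```bash
python3 -c "
from bench import robot
print(robot.hand_in())"
```

```text
the job is handed in; nothing more can be done
None
```

I dipped the gauge to its stop (about 13 N along the bore), drew it right out, and handed the job in with the gauge held level and scale up, its tip at about 13 cm over the tile's centre; no verdict came back.

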